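# Clamp the sharpening stone for use

### The job

Get the sharpening stone ready for use: slide its wooden base, bare tongue first, into the hold-down clamp beside it until the end of the tongue rests squarely against the clamp's stop. Then wind the clamp's handle clockwise until the pad meets the tongue, snug it down firmly by feel without crushing the wood, and let go. Leave the mug, tin, spice jar and glass where they stand.

Things in the scene. Friction and masses are not known exactly. Their poses are not given: they have to be found in the camera images.
- clamp: Dark cast hold-down clamp fixed on the worktop. Origin: on the worktop under the screw's axis; x level towards its column, z up. It opens to -x. Stop: column's front face, x = 38 mm, 44 wide. Two side guides, 64 mm apart inside, 18 high, x = 2 to 46. Overhanging arm at z = 96 to 136, x = -22 to 72. Foot to x = 128, 100 wide.
- crank (a joint): Crank on top of the clamp, rad; grows clockwise seen from above, at 0 it points to the clamp's +x. Lowers the pad 24 mm a turn, staying at its own height; the thread holds by itself. Free running takes 8 to 10 N at the handle. Once the pad bears, this climbs by 9 N a rad, 1 N for 13 N at the pad. Snug: 40 to 90 N at the pad, best 5 N over free running; over 120 N crushes the wood.
- handle_grip (a point): Centre of the crank's handle: upright black grip, 25 mm across, 46 high, 50 mm from the screw's axis, 177 mm above the worktop; below it the crank's bar, top at z = 153 mm. It spins freely on its pin, so it can be carried round full circles without turning the hand.
- pad: Round steel pad under the screw, 38 mm across, sprung (30 N per mm). Origin: centre of its steel underside, z up. A rubber cushion stands out below it by 4 to 8.5 mm, worn by an amount that is not measured.
- stone: Grey and white sharpening stone on a loose wooden base, 0.55 to 0.9 kg. Base 280 x 56 x 22 mm; stone 176 x 50 on it, x = -118 to 58, top at z = 46. The bare tongue of the base is at x = 67 to 140. Origin: centre of the underside; x along the base to the tongue, z up. In place its x axis lies along the clamp's.
- stone_grip (a point): Place to hold the stone, on its midline near the end away from the tongue: x = -70, y = 0, z = 28 mm in the stone's frame. The stone is 50 mm wide here, the base (below z = 22 mm) 56.
- stone_nose (a point): Centre of the tongue's end face: x = 140, y = 0, z = 11 mm in the stone's frame. At the stop it lies at x = 38 mm in the clamp's frame.
- mug: White mug, 84 mm across, 115 with handle, 89 high; a bystander. Origin: centre of underside.
- tin: Low round food tin, 86 mm across, 40 high; a bystander. Origin: centre of underside.
- spice_jar: Spice jar, 45 mm across, 106 high; a bystander. Origin: centre of underside.
- glass: Drinking glass, 81 mm across, 91 high; a bystander. Origin: centre of underside.

How it is judged (in metres and radians):
On the way, in this order (a step that is already met when the one before it is completed fails the run):
1. the tongue is fully in: its end against the stop, square and between the guides (x of stone_nose in the frame of clamp above 0.034 m and angle between the x axis of stone and the x axis of clamp, either way round below 0.08 rad and height (world z) of stone below 0.004 m), for 0.2 s.
2. the pad has met the tongue (contact force between pad and stone above 5 N), for 0.1 s.
At the end, for the whole second after the job is handed in: The pad presses the tongue with 40 to 90 N, the tongue's end is within 4 mm of the stop and the base is square to the clamp (within 0.08 rad), flat on the worktop and at rest (all of step 1 and contact force between pad and stone between 40 and 90 N and linear speed of stone below 0.01 m/s); the robot touches nothing.
It fails at once if the pad presses the wood with more than 120 N (contact force between pad and stone above 120 N).
It fails at once if the mug, tin, spice jar or glass is moved by more than 20 mm (distance of any of mug, tin, spice_jar, glass from where it was at the start of the episode above 0.02 m).
It also fails if it takes over 72 s, if anything falls off the work surface, if the arm or the gripper's body presses on something with over 40 N, if the wrist force passes 120 N, or if a joint passes its speed limit or range.

### The arm

A 6-joint arm with a two-finger parallel gripper is mounted at the origin on a cart in front of the work surface, level with it; the furniture and walls round the work are solid. World frame = base frame: x ahead of the robot, y to its left, z up, the work surface at z = 0. Lengths are in m, angles in degrees, forces in N, time in s.
With the tool pointing down it reaches from about 0.35 to 0.875 m from the base axis. Payload 4.2 kg.
Tool frame: the origin (TCP) lies on the centre line of the jaws, within the pads' length; the fingertips stand 17 mm ahead of it and the grasp point (between the pads) lies 2 mm behind it; z points along the fingers, y is the direction in which the jaws open and shut (so a half turn about z gives the same grasp; the last joint's range is limited). The gripper opens to 87 mm and grips with 3 to 60 N. Pads are 19 mm wide; open, the fingers measure 117 mm over their backs; the gripper's body (75 mm by 190 mm) begins 51 mm behind the grasp point.
Start: joints at [85.176, 22.042, 0.453, 0, -68.411, -14.817], TCP at [0.21, 0.589, 0.24] pointing down, gripper open.
Joint ranges: [-179.83, 179.83], [-69.29, 118.12], [-61.27, 80.66], [-181.25, 117.63], [-171.15, -9.14], [-177.46, 177.46]. Speed limits (degrees/s): [159.86, 159.86, 180, 180, 180, 180].

### API

Orientations are given as a 3x3 rotation matrix whose columns are the frame's x, y, z axes.
In Python, from station import * gives the robot as it stands.
- The arm moves only by the tool play_rows, never from a script. Its argument "targets" is a list that holds one entry, the list of rows, each a list of 5 numbers: the closure, from 0 (fully open) to 1 (shut), then the shift along the world's x, y, z in m, then the turn about the world's z in rad. In form: [[[gripper, x, y, z, twist], ...]]. A call has 1 to 5 rows; each row is the pose to reach, as a shift and turn from the pose commanded when the call began; what a row does not reach only later rows make up. A row lasts 1/12 s, in which the tool goes at most 41.7 mm and 7.16 degrees, less where a joint would pass 70% of its speed; a pose out of reach is approached as far as the arm can. A call with a gripper value outside its range is refused whole. The fingers move at their own pace and stop on an object; the grip force is fixed at half the most. Time passes only in rows, so rows that repeat a pose let the fingers close. It gives the time, the measured TCP pose, the force and the opening at its end, in the units of the state.
- sense(): the state, without advancing time (a new reading comes with each control period).
- capture(name): name is "scene" or "top" or "wrist"; returns the picture (400x640x3 uint8, blue, green, red); there is no depth.
- get_calibration(name): a dict with "camera_matrix" (3x3 intrinsics, pixels), "T" (4x4, takes a point from camera to world coordinates). Camera axes: x right, y up, looking along -z (the intrinsics and any distortion apply to the point x, -y, -z); pixel columns grow to the right and rows downward; lengths in m; the calibration is good to about 2 mm. The wrist camera is an equidistant fisheye: a pixel r from the principal point sees the ray r / f radians off the axis. A picture is of the moment at which its call begins: read the wrist's pose just before it. get_calibration takes no time and is no camera call; for the wrist camera it gives the pose at the moment of the call.
- finish_job(): hands the job in, once; it reports no verdict.
The state is a dict: "time_s": time; "joints": joint angles; "joint_velocities": joint speeds; "effort": joint torques, N m; "tcp_pos": TCP position; "ee_rot": TCP orientation; "wrist_force": force on the tool from outside, world axes, zero at the start; "moment": the same for the moment, N m; "gripper_width": opening from 0.0 (shut) to 1.0 (fully open).
Only numpy, scipy, OpenCV 4.12 (cv2) and the standard library are available. Lean on these libraries where they do the work, as an engineer would, in place of code of your own. Each camera call takes 0.05 s, during which the arm holds its last target. There are 200 camera calls.

## Working session

There is one attempt and no reset: what is moved stays moved. The work goes in short steps, Python scripts to look and compute and a tool call to move; the robot and the scene stay as the last step left them, time stands still between calls to the robot, and variables do not carry over. Pictures are saved under pics/ and viewed, on a budget of 10 in all, crops included, one or two more only if the job needs it, and the job is handed in when it is done.

Besides the shell and the picture viewer there is one more tool, called after "Emit:" by a JSON object that holds its "op" and its "data", one argument or row to a line. play_rows: Moves the arm, as the interface text tells. Its arguments: {"type":"object","properties":{"targets":{"type":"array","items":{"type":"array","items":{"type":"array","items":{"type":"number"}}}}},"required":["targets"]}

```bash
mkdir -p pics
cat > h.py <<'E'
from station import *
import numpy as np, cv2
def ray(c,u,v):
    K=np.array(c["camera_matrix"]);T=np.array(c["T"])
    d=np.linalg.inv(K)@[u,v,1]; d=np.array([d[0],-d[1],-d[2]])
    return T[:3,3],T[:3,:3]@d
def onz(c,u,v,z):
    o,d=ray(c,u,v); return o+d*(z-o[2])/d[2]
def proj(c,p):
    K=np.array(c["camera_matrix"]);T=np.array(c["T"])
    q=T[:3,:3].T@(np.array(p)-T[:3,3]); q=np.array([q[0],-q[1],-q[2]]); q=K@q; return q[:2]/q[2]
E
python3 - <<'E'
from h import *
for n in("top","scene"):
    cv2.imwrite(f"pics/{n}0.png",capture(n)); c=get_calibration(n); print(c)
s=sense(); print(s["tcp_pos"],s["ee_rot"],s["wrist_force"],s["gripper_width"],s["time_s"])
E
```

```text
{'camera_matrix': array([[392.64193461,   0.        , 318.82491195],
       [  0.        , 392.64193461, 196.83054911],
       [  0.        ,   0.        ,   1.        ]]), 'T': array([[ 0.00629513,  0.98693017, -0.16102547,  0.43314099],
       [-0.99997901,  0.00596583, -0.00252846, -0.17901875],
       [-0.00153477,  0.161038  ,  0.98694701,  0.95579938],
       [ 0.        ,  0.        ,  0.        ,  1.        ]])}
{'camera_matrix': array([[493.16276749,   0.        , 317.50267985],
       [  0.        , 493.16276749, 196.65455715],
       [  0.        ,   0.        ,   1.        ]]), 'T': array([[ 0.72222646,  0.41464097, -0.55358992, -0.14348765],
       [-0.69152351,  0.44858804, -0.56618371, -0.92503235],
       [ 0.01357085,  0.79173331,  0.61071614,  0.94601758],
       [ 0.        ,  0.        ,  0.        ,  1.        ]])}
[0.20987702 0.58817933 0.23859699] [[ 9.41776248e-01 -3.36239789e-01 -5.50525886e-04]
 [-3.36240225e-01 -9.41774453e-01 -1.84143759e-03]
 [ 1.00693370e-04  1.91933113e-03 -9.99998153e-01]] [ 0.97784973 -0.36903325  0.40670154] 1.0008281670734942 0.1
```

View pics/top0.png

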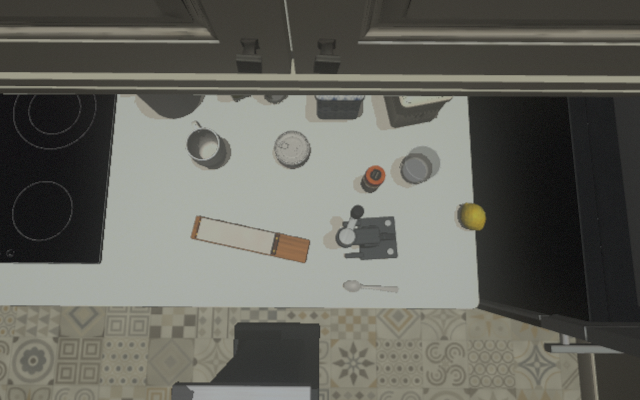

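View pics/scene0.png

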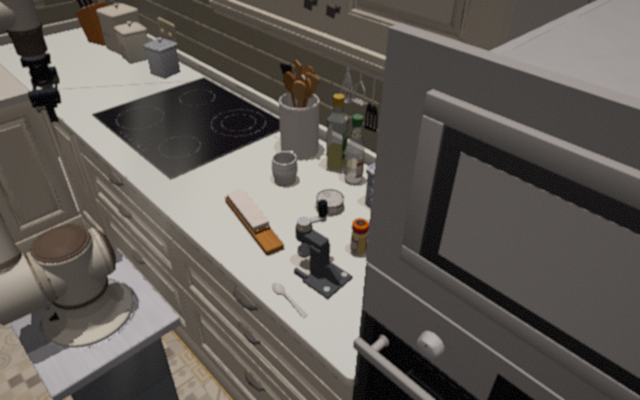

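The top view shows the base at about (193–310, 216–262) with its tongue to the right. The clamp is at (340–397, 205–260) and opens left, with the black grip at (357,212). The scene view agrees.

Run:
```python
from h import *
im=cv2.imread("pics/top0.png");c=get_calibration("top")
cr=im[195:270,185:405]; cv2.imwrite("pics/crop0.png",cv2.resize(cr,None,fx=3.6,fy=3.6,interpolation=cv2.INTER_CUBIC))
h=cv2.cvtColor(im,cv2.COLOR_BGR2HSV)
m=((h[...,1]>110)&(h[...,0]<20)&(h[...,2]>60)).astype(np.uint8); m[:200]=0;m[275:]=0;m[:,:185]=0;m[:,320:]=0
p=cv2.findNonZero(m); r=cv2.minAreaRect(p); b=cv2.boxPoints(r); print(r)
w=np.array([onz(c,*q,0.022)[:2] for q in b]);print(w.round(4)); print([np.linalg.norm(w[i]-w[i-1]).round(4) for i in range(4)])
g=h[...,2]
d=(g<95).astype(np.uint8); d[:200]=0; d[265:]=0; d[:,:335]=0; d[:,405:]=0
n,l,st,ce=cv2.connectedComponentsWithStats(d); print(st)
```

```text
((250.21763610839844, 238.77059936523438), (115.29852294921875, 21.801509857177734), 12.52880859375)
[[ 0.4874  0.1245]
 [ 0.5382  0.1162]
 [ 0.4803 -0.1537]
 [ 0.4306 -0.1431]]
[np.float64(0.2736), np.float64(0.0515), np.float64(0.276), np.float64(0.0509)]
[[     0      0    640    400 254219]
 [   336    206     61     54   1781]]
```

View pics/crop0.png

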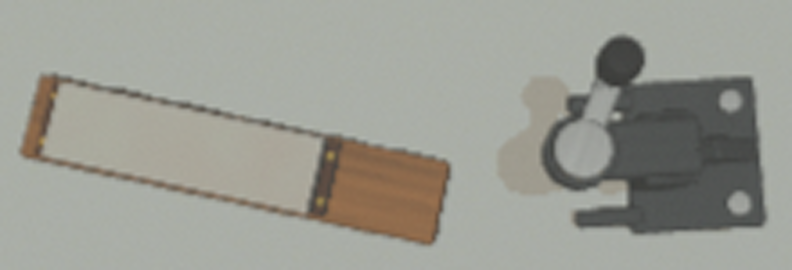

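Run:
```python
from h import *
c=get_calibration("top")
P=lambda u,v,z:onz(c,185+(u+.5)/3.6-.5,195+(v+.5)/3.6-.5,z)[:2]
for z in(0.008,0.012):
    a,b=P(752,78,z),P(765,223,z); e=b-a; L=np.linalg.norm(e); 
    ax=np.array([-e[1],e[0]])/L; ax=ax if ax[1]<0 else -ax
    f=P(632,88,z); g=P(632,232,z)
    o=(a+b)/2-.128*ax
    n=np.array([-ax[1],ax[0]])
    print(z,L,np.degrees(np.arctan2(ax[1],ax[0])),o,"topedge dir",np.degrees(np.arctan2(*(a-f)[::-1])),"bot",np.degrees(np.arctan2(*(b-g)[::-1])))
for z in (.153,.16): print("cap",z,P(583,148,z))
for z in (.2,): print("knob",P(620,60,z))
for v in[(575,217),(568,104)]: 
    print("guide tip",P(*v,.018), [(P(*v,.018)-o)@ax,(P(*v,.018)-o)@n])
```

```text
0.008 0.09675203006032186 -86.28876818296827 [ 0.48445485 -0.23347884] topedge dir -84.8721825843024 bot -85.81974260857329
0.012 0.09634370723496664 -86.28876818296833 [ 0.48420333 -0.23270994] topedge dir -84.87218258430237 bot -85.8197426085733
cap 0.153 [ 0.48408065 -0.23405149]
cap 0.16 [ 0.48363648 -0.23357163]
knob [ 0.52847017 -0.25099006]
guide tip [ 0.44745728 -0.23782623] [np.float64(0.00272706584743456), np.float64(-0.03700015163260845)]
guide tip [ 0.52175233 -0.23348368] [np.float64(0.0032025876474223846), np.float64(0.037420174783307336)]
```

Emit:
{"op": "play_rows", "data": {
  "targets": [
    [[0, 0.097, -0.178, 0, -0.48], [0, 0.097, -0.178, 0, -0.48], [0, 0.097, -0.178, 0, -0.48], [0, 0.097, -0.178, 0, -0.48], [0, 0.097, -0.178, 0, -0.48]]
  ]
}}

```text
time_s: 0.52
tcp_pos: [0.3074, 0.408, 0.2391]
ee_rot: [[0.677, -0.736, -0.001], [-0.736, -0.677, -0.001], [0.0, 0.001, -1.0]]
wrist_force: [0.3, 0.2, 0.4]
gripper_width: 1.001
```

Emit:
{"op": "play_rows", "data": {
  "targets": [
    [[0, 0.097, -0.178, 0, -0.48], [0, 0.097, -0.178, 0, -0.48], [0, 0.097, -0.178, 0, -0.48], [0, 0.097, -0.178, 0, -0.48], [0, 0.097, -0.178, 0, -0.48]]
  ]
}}

```text
time_s: 0.93
tcp_pos: [0.4043, 0.2301, 0.2394]
ee_rot: [[0.261, -0.965, -0.001], [-0.965, -0.261, -0.0], [0.0, 0.001, -1.0]]
wrist_force: [0.3, -0.0, -0.0]
gripper_width: 1.004
```

Emit:
{"op": "play_rows", "data": {
  "targets": [
    [[0, 0.095, -0.179, 0, -0.477], [0, 0.095, -0.179, 0, -0.477], [0, 0.095, -0.179, 0, -0.477], [0, 0.095, -0.179, 0, -0.477], [0, 0.095, -0.179, 0, -0.477]]
  ]
}}

```text
time_s: 1.35
tcp_pos: [0.4994, 0.0512, 0.2393]
ee_rot: [[-0.212, -0.977, -0.0], [-0.977, 0.212, -0.0], [0.0, 0.0, -1.0]]
wrist_force: [1.0, 0.1, 0.3]
gripper_width: 1.001
```

Emit:
{"op": "play_rows", "data": {
  "targets": [
    [[0, 0, 0.003, -0.16, 0], [0, 0, 0.003, -0.16, 0], [0, 0, 0.003, -0.16, 0], [0, 0, 0.003, -0.16, 0], [0, 0, 0.003, -0.16, 0]]
  ]
}}

```text
time_s: 1.77
tcp_pos: [0.4937, 0.0545, 0.0729]
ee_rot: [[-0.21, -0.978, -0.015], [-0.978, 0.21, -0.005], [0.008, 0.014, -1.0]]
wrist_force: [-0.6, -0.8, -0.1]
gripper_width: 1.0
```

Emit:
{"op": "play_rows", "data": {
  "targets": [
    [[0, 0, 0, -0.025, 0], [0, 0, 0, -0.053, 0], [0, 0, 0, -0.053, 0], [0.4, 0, 0, -0.053, 0], [0.6, 0, 0, -0.053, 0]]
  ]
}}

```text
time_s: 2.18
tcp_pos: [0.5006, 0.0572, 0.0286]
ee_rot: [[-0.207, -0.978, 0.003], [-0.978, 0.207, 0.001], [-0.002, -0.003, -1.0]]
wrist_force: [0.4, -0.3, -0.8]
gripper_width: 0.917
```

Emit:
{"op": "play_rows", "data": {
  "targets": [
    [[0.8, 0, 0, 0, 0], [1, 0, 0, 0, 0], [1, 0, 0, 0, 0], [1, 0, 0, 0, 0], [1, 0, 0, 0, 0]]
  ]
}}

```text
time_s: 2.6
tcp_pos: [0.4984, 0.0567, 0.0274]
ee_rot: [[-0.208, -0.978, -0.001], [-0.978, 0.208, 0.0], [0.0, 0.001, -1.0]]
wrist_force: [-3.6, 2.0, 6.7]
gripper_width: 0.636
```

Emit:
{"op": "play_rows", "data": {
  "targets": [
    [[1, -0.007, -0.008, 0, 0.06], [1, -0.014, -0.016, 0, 0.12], [1, -0.021, -0.024, 0, 0.18], [1, -0.028, -0.032, 0, 0.24], [1, -0.033, -0.038, 0, 0.283]]
  ]
}}

```text
time_s: 3.02
tcp_pos: [0.4677, 0.0194, 0.0275]
ee_rot: [[0.077, -0.997, 0.005], [-0.997, -0.077, 0.002], [-0.002, -0.005, -1.0]]
wrist_force: [1.1, 3.9, 1.1]
gripper_width: 0.643
```

Emit:
{"op": "play_rows", "data": {
  "targets": [
    [[1, 0, 0, 0, 0], [1, 0, 0, 0, 0]]
  ]
}}

```text
time_s: 3.18
tcp_pos: [0.4668, 0.0185, 0.0274]
ee_rot: [[0.075, -0.997, 0.001], [-0.997, -0.075, -0.001], [0.001, -0.001, -1.0]]
wrist_force: [1.3, -2.8, 6.8]
gripper_width: 0.641
```

Run:
```python
from h import *
im=capture("top"); cv2.imwrite("pics/crop1.png",cv2.resize(im[190:270,185:405],None,fx=3.6,fy=3.6,interpolation=cv2.INTER_CUBIC))
w=capture("wrist"); cv2.imwrite("pics/wrist1.png",w); print(get_calibration("wrist"), sense()["tcp_pos"],sense()["ee_rot"])
```

```text
{'camera_matrix': array([[309.70691629,   0.        , 325.31006238],
       [  0.        , 309.70691629, 200.58596487],
       [  0.        ,   0.        ,   1.        ]]), 'T': array([[-9.97076006e-01,  7.41117787e-02,  1.86247952e-02,
         4.71107361e-01],
       [-7.64161711e-02, -9.66730493e-01, -2.44116209e-01,
        -4.86202142e-02],
       [-8.67289941e-05, -2.44825650e-01,  9.69567116e-01,
         1.72854564e-01],
       [ 0.00000000e+00,  0.00000000e+00,  0.00000000e+00,
         1.00000000e+00]])} [0.46679173 0.01849236 0.0273452 ] [[ 7.53511061e-02 -9.97156920e-01  5.35962781e-04]
 [-9.97156521e-01 -7.53516155e-02 -1.00382033e-03]
 [ 1.04135205e-03 -4.58799810e-04 -9.99999353e-01]]
```

View pics/crop1.png

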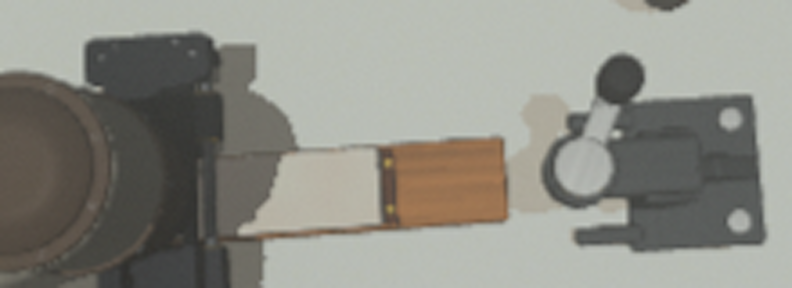

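View pics/wrist1.png

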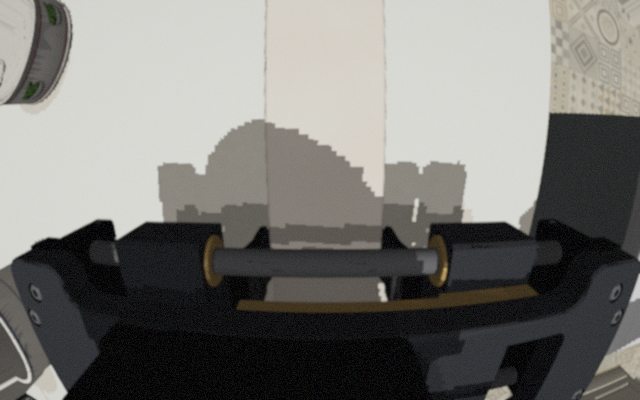

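Run:
```python
from h import *
c=get_calibration("top")
P=lambda u,v,z:onz(c,185+(u+.5)/3.6-.5,190+(v+.5)/3.6-.5,z)[:2]
a,b=P(506,138,.022),P(508,221,.022); n=(a+b)/2
t=lambda p,q:np.degrees(np.arctan2(*(q-p)[::-1]))
print("nose",n,np.linalg.norm(a-b),"edges",t(P(397,147,.022),a),t(P(400,227,.022),b))
s=sense();R=np.array(s["ee_rot"]);x=R[:2,0];print("from tcp",s["tcp_pos"][:2]+.213*x, t(np.zeros(2),x))
g1,g2=P(575,237,.018),P(568,115,.018); print("guides mid",(g1+g2)/2,g1,g2)
# clamp side mid lines: guide edges, foot edges
for p,q,z in[((575,237),(632,234),.018),((632,106),(752,96),.01),((645,249),(764,242),.01)]: print(t(P(*p,z),P(*q,z)))
o=np.array([.4843,-.2335])
for yaw in(-86.3,-85.5):
    ax=np.array([np.cos(np.radians(yaw)),np.sin(np.radians(yaw))]); print(yaw,"nose in clamp",(n-o)@ax,(n-o)@[-ax[1],ax[0]])
    gm=(g1+g2)/2; print("gm",(gm-o)@ax,(gm-o)@[-ax[1],ax[0]])
```

```text
nose [ 0.48335767 -0.19300555] 0.05435967335849565 edges -84.92599538708114 -86.49090486242687
from tcp [ 0.48284152 -0.19390198] -85.67860136266127
guides mid [ 0.48628922 -0.23566013] [ 0.44615887 -0.2378208 ] [ 0.52641958 -0.23349945]
-86.66175810341345
-84.87218258430238
-86.31731853787977
-86.3 nose in clamp -0.0404708532554229 0.0016728304186240965
gm 0.0022839925276732015 0.0018456784331228114
-85.5 nose in clamp -0.040443551958925884 0.002237728709453075
gm 0.002309539588370156 0.0018136090082244035
```

Emit:
{"op": "play_rows", "data": {
  "targets": [
    [[1, 0.0008, -0.014, 0, 0], [1, 0.0017, -0.028, 0, 0], [1, 0.0026, -0.042, 0, 0], [1, 0.0035, -0.054, 0, 0], [1, 0.004, -0.064, 0, 0]]
  ]
}}

```text
time_s: 3.7
tcp_pos: [0.472, -0.0445, 0.0274]
ee_rot: [[0.072, -0.997, 0.004], [-0.997, -0.072, 0.002], [-0.001, -0.004, -1.0]]
wrist_force: [0.1, 8.4, 7.1]
gripper_width: 0.639
```

Emit:
{"op": "play_rows", "data": {
  "targets": [
    [[1, 0.0003, -0.004, 0, 0], [1, 0.0005, -0.007, 0, 0], [1, 0.0006, -0.009, 0, 0], [1, 0.0007, -0.011, 0, 0], [1, 0.0007, -0.011, 0, 0]]
  ]
}}

```text
time_s: 4.12
tcp_pos: [0.4725, -0.0553, 0.0274]
ee_rot: [[0.072, -0.997, 0.003], [-0.997, -0.072, 0.001], [-0.001, -0.003, -1.0]]
wrist_force: [0.7, 5.4, 6.5]
gripper_width: 0.641
```

Emit:
{"op": "play_rows", "data": {
  "targets": [
    [[1, 0.0001, -0.001, 0, 0], [1, 0.0001, -0.002, 0, 0], [1, 0.0002, -0.003, 0, 0], [1, 0.0002, -0.004, 0, 0], [1, 0.0003, -0.005, 0, 0]]
  ]
}}

```text
time_s: 4.53
tcp_pos: [0.4727, -0.0598, 0.0274]
ee_rot: [[0.073, -0.997, 0.003], [-0.997, -0.073, 0.001], [-0.001, -0.003, -1.0]]
wrist_force: [-0.5, 8.5, 8.5]
gripper_width: 0.637
```

Emit:
{"op": "play_rows", "data": {
  "targets": [
    [[1, 0, -0.001, 0, 0], [1, 0, -0.001, 0, 0], [1, 0, -0.002, 0, 0], [1, 0, -0.002, 0, 0]]
  ]
}}

```text
time_s: 4.87
tcp_pos: [0.4728, -0.0611, 0.0274]
ee_rot: [[0.072, -0.997, 0.003], [-0.997, -0.072, 0.002], [-0.002, -0.004, -1.0]]
wrist_force: [-1.3, 13.1, 7.0]
gripper_width: 0.639
```

Emit:
{"op": "play_rows", "data": {
  "targets": [
    [[1, 0, -0.001, 0, 0], [1, 0, -0.002, 0, 0], [1, 0, -0.003, 0, 0], [1, 0, -0.003, 0, 0]]
  ]
}}

```text
time_s: 5.2
tcp_pos: [0.4728, -0.0615, 0.0274]
ee_rot: [[0.073, -0.997, 0.004], [-0.997, -0.073, 0.005], [-0.005, -0.004, -1.0]]
wrist_force: [-4.6, 30.2, 10.0]
gripper_width: 0.641
```

Emit:
{"op": "play_rows", "data": {
  "targets": [
    [[1, 0, 0.002, 0, 0], [0.4, 0, 0.002, 0, 0], [0, 0, 0.002, 0, 0], [0, 0, 0.002, 0, 0], [0, 0, 0.002, 0, 0]]
  ]
}}

```text
time_s: 5.62
tcp_pos: [0.4708, -0.0643, 0.0263]
ee_rot: [[0.073, -0.997, -0.001], [-0.997, -0.073, -0.0], [0.0, 0.001, -1.0]]
wrist_force: [0.8, -0.1, -0.5]
gripper_width: 0.789
```

Emit:
{"op": "play_rows", "data": {
  "targets": [
    [[0, 0, 0, 0.03, 0], [0, 0, 0.01, 0.07, 0], [0, 0, 0.05, 0.11, 0], [0, 0, 0.08, 0.15, 0], [0, 0, 0.08, 0.19, 0]]
  ]
}}

```text
time_s: 6.03
tcp_pos: [0.4696, 0.0123, 0.1991]
ee_rot: [[0.074, -0.997, -0.004], [-0.997, -0.074, -0.001], [0.0, 0.004, -1.0]]
wrist_force: [1.4, -0.0, -0.7]
gripper_width: 0.987
```

Run:
```python
from h import *
im=capture("top"); cv2.imwrite("pics/crop2.png",cv2.resize(im[190:270,185:405],None,fx=3.6,fy=3.6,interpolation=cv2.INTER_CUBIC))
print(sense()["tcp_pos"])
```

```text
[0.47532239 0.01358824 0.20840808]
```

View pics/crop2.png

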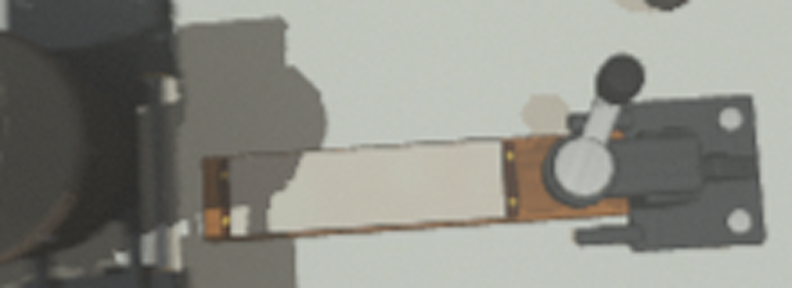

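The base is seated: it ends at crop x=203 and runs between the guides into the clamp. That matches 80 mm of travel and the 30 N stop contact. Next I'll view the pad gap from the side.

Run:
```python
from h import *
im=capture("scene"); cv2.imwrite("pics/scene2.png",cv2.resize(im[185:300,225:365],None,fx=5,fy=5,interpolation=cv2.INTER_CUBIC))
c=get_calibration("scene"); o=np.array([.4843,-.2335]);a=np.radians(-86);ax=np.array([np.cos(a),np.sin(a)])
for z in(0.022,.03,.04,.05,.06,.07,.08,.096,.136,.153): print(z,((proj(c,[*o,z])-[225,185])*5).round(0))
c=get_calibration("top"); P=lambda u,v,z:onz(c,185+(u+.5)/3.6-.5,190+(v+.5)/3.6-.5,z)[:2]
e=(P(203,157,.022)+P(207,241,.022))/2; print((e-o)@ax+.28,(e-o)@[-ax[1],ax[0]])
```

```text
0.022 [392. 363.]
0.03 [392. 352.]
0.04 [392. 338.]
0.05 [392. 325.]
0.06 [392. 311.]
0.07 [391. 296.]
0.08 [391. 282.]
0.096 [391. 259.]
0.136 [391. 200.]
0.153 [391. 174.]
0.040846879972796984 0.0017711587366846292
```

View pics/scene2.png

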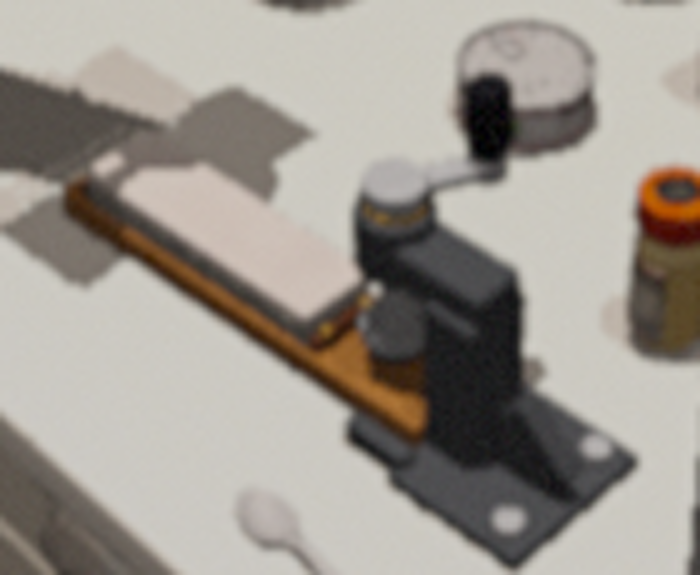

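Emit:
{"op": "play_rows", "data": {
  "targets": [
    [[0, 0, 0, 0.03, 0.6], [0, 0, 0, 0.03, 0.6], [0, 0, 0, 0.03, 0.6], [0, 0, 0, 0.03, 0.6], [0, 0, 0, 0.03, 0.6]]
  ]
}}

```text
time_s: 6.55
tcp_pos: [0.4706, 0.0106, 0.2282]
ee_rot: [[0.627, -0.779, -0.001], [-0.779, -0.627, -0.0], [-0.001, 0.001, -1.0]]
wrist_force: [-0.5, -0.5, 0.3]
gripper_width: 1.001
```

Emit:
{"op": "play_rows", "data": {
  "targets": [
    [[0, 0.054, -0.13, 0, 0.6], [0, 0.054, -0.13, 0, 0.6], [0, 0.054, -0.13, 0, 0.6], [0, 0.054, -0.13, 0, 0.6], [0, 0.054, -0.13, 0, 0.6]]
  ]
}}

```text
time_s: 6.97
tcp_pos: [0.526, -0.1233, 0.2274]
ee_rot: [[0.947, -0.322, -0.002], [-0.322, -0.947, -0.001], [-0.001, 0.002, -1.0]]
wrist_force: [1.1, 0.7, -0.4]
gripper_width: 0.999
```

The side view shows the pad's lower rim at about (398,358), which puts its underside near z≈40 mm. That leaves a gap of about 12–19 mm, or 3–5 rad of crank.

Emit:
{"op": "play_rows", "data": {
  "targets": [
    [[0, 0.003, -0.128, 0, 0], [0, 0.003, -0.128, 0, 0], [0, 0.003, -0.128, 0, 0], [0, 0.003, -0.128, 0, 0], [0, 0.003, -0.128, 0, 0]]
  ]
}}

```text
time_s: 7.38
tcp_pos: [0.5269, -0.2494, 0.2273]
ee_rot: [[0.945, -0.327, -0.003], [-0.327, -0.945, 0.001], [-0.003, 0.0, -1.0]]
wrist_force: [-0.2, -0.1, 0.3]
gripper_width: 1.002
```

Emit:
{"op": "play_rows", "data": {
  "targets": [
    [[0, 0, 0, 0, 0], [0, 0, 0, -0.025, 0], [0, 0, 0, -0.05, 0], [0, 0, 0, -0.05, 0], [0.3, 0, 0, -0.05, 0]]
  ]
}}

```text
time_s: 7.8
tcp_pos: [0.5274, -0.2456, 0.1781]
ee_rot: [[0.947, -0.32, -0.003], [-0.32, -0.947, 0.0], [-0.003, 0.001, -1.0]]
wrist_force: [0.8, 0.5, 1.4]
gripper_width: 0.971
```

Emit:
{"op": "play_rows", "data": {
  "targets": [
    [[0.6, 0, 0, 0, 0], [1, 0, 0, 0, 0], [1, 0, 0, 0, 0], [1, 0, 0, 0, 0], [1, 0, 0, 0, 0]]
  ]
}}

```text
time_s: 8.22
tcp_pos: [0.5284, -0.2468, 0.1798]
ee_rot: [[0.947, -0.322, 0.001], [-0.322, -0.947, -0.0], [0.001, -0.0, -1.0]]
wrist_force: [-0.2, -0.8, -0.1]
gripper_width: 0.632
```

Emit:
{"op": "play_rows", "data": {
  "targets": [
    [[1, 0, 0, 0, 0], [1, 0, 0, 0, 0], [1, 0, 0, 0, 0], [1, 0, 0, 0, 0], [1, 0, 0, 0, 0]]
  ]
}}

```text
time_s: 8.63
tcp_pos: [0.5267, -0.2486, 0.179]
ee_rot: [[0.947, -0.322, -0.003], [-0.322, -0.947, -0.003], [-0.002, 0.004, -1.0]]
wrist_force: [-3.0, -7.2, -0.3]
gripper_width: 0.275
```

```bash
cat >> h.py <<'E'
A0=np.radians(-20)
def rows(phi0,step,n=5,g=1):
    f=lambda p:.05*np.array([np.cos(A0-p),np.sin(A0-p)])
    return [[g,*map(float,(f(phi0+step*(k+1))-f(phi0)).round(4)),0,0] for k in range(n)]
E
python3 - <<'E'
from h import *
for p in(0,1.,2.): print(p,rows(p,.2))
for p in np.arange(2.5,6,.5): print(p,rows(p,.1))
E
```

```text
0 [[1, -0.0043, -0.009, 0, 0], [1, -0.0104, -0.0169, 0, 0], [1, -0.0179, -0.0235, 0, 0], [1, -0.0265, -0.0285, 0, 0], [1, -0.036, -0.0317, 0, 0]]
1.0 [[1, -0.0099, -0.0012, 0, 0], [1, -0.0199, -0.0004, 0, 0], [1, -0.0295, 0.0023, 0, 0], [1, -0.0383, 0.0069, 0, 0], [1, -0.0461, 0.0132, 0, 0]]
2.0 [[1, -0.0064, 0.0077, 0, 0], [1, -0.0111, 0.0165, 0, 0], [1, -0.014, 0.026, 0, 0], [1, -0.0149, 0.036, 0, 0], [1, -0.0138, 0.0459, 0, 0]]
2.5 [[1, -0.0012, 0.0049, 0, 0], [1, -0.0019, 0.0098, 0, 0], [1, -0.0021, 0.0148, 0, 0], [1, -0.0018, 0.0198, 0, 0], [1, -0.0011, 0.0247, 0, 0]]
3.0 [[1, 0.0013, 0.0048, 0, 0], [1, 0.003, 0.0095, 0, 0], [1, 0.0052, 0.014, 0, 0], [1, 0.0079, 0.0182, 0, 0], [1, 0.0109, 0.0222, 0, 0]]
3.5 [[1, 0.0034, 0.0036, 0, 0], [1, 0.0072, 0.0069, 0, 0], [1, 0.0113, 0.0098, 0, 0], [1, 0.0157, 0.0122, 0, 0], [1, 0.0202, 0.0142, 0, 0]]
4.0 [[1, 0.0048, 0.0015, 0, 0], [1, 0.0096, 0.0026, 0, 0], [1, 0.0146, 0.0032, 0, 0], [1, 0.0196, 0.0032, 0, 0], [1, 0.0246, 0.0028, 0, 0]]
4.5 [[1, 0.0049, -0.0009, 0, 0], [1, 0.0097, -0.0023, 0, 0], [1, 0.0143, -0.0042, 0, 0], [1, 0.0188, -0.0066, 0, 0], [1, 0.0229, -0.0093, 0, 0]]
5.0 [[1, 0.0039, -0.0032, 0, 0], [1, 0.0074, -0.0067, 0, 0], [1, 0.0106, -0.0106, 0, 0], [1, 0.0133, -0.0147, 0, 0], [1, 0.0156, -0.0192, 0, 0]]
5.5 [[1, 0.0019, -0.0046, 0, 0], [1, 0.0033, -0.0094, 0, 0], [1, 0.0042, -0.0143, 0, 0], [1, 0.0046, -0.0193, 0, 0], [1, 0.0045, -0.0243, 0, 0]]
```

Emit:
{"op": "play_rows", "data": {
  "targets": [
    [[1, -0.0043, -0.009, 0, 0], [1, -0.0104, -0.0169, 0, 0], [1, -0.0179, -0.0235, 0, 0], [1, -0.0265, -0.0285, 0, 0], [1, -0.036, -0.0317, 0, 0]]
  ]
}}

```text
time_s: 9.05
tcp_pos: [0.4973, -0.2787, 0.1792]
ee_rot: [[0.947, -0.321, 0.013], [-0.321, -0.947, -0.001], [0.013, -0.003, -1.0]]
wrist_force: [11.8, -1.3, -7.6]
gripper_width: 0.273
```

Emit:
{"op": "play_rows", "data": {
  "targets": [
    [[1, -0.0099, -0.0012, 0, 0], [1, -0.0199, -0.0004, 0, 0], [1, -0.0295, 0.0023, 0, 0], [1, -0.0383, 0.0069, 0, 0], [1, -0.0461, 0.0132, 0, 0]]
  ]
}}

```text
time_s: 9.47
tcp_pos: [0.4466, -0.2693, 0.1791]
ee_rot: [[0.947, -0.322, 0.002], [-0.322, -0.947, -0.007], [0.004, 0.006, -1.0]]
wrist_force: [1.1, -15.3, -4.1]
gripper_width: 0.278
```

Emit:
{"op": "play_rows", "data": {
  "targets": [
    [[1, -0.0034, 0.0037, 0, 0], [1, -0.0064, 0.0077, 0, 0], [1, -0.009, 0.012, 0, 0], [1, -0.0111, 0.0165, 0, 0], [1, -0.0127, 0.0212, 0, 0]]
  ]
}}

```text
time_s: 9.88
tcp_pos: [0.4318, -0.2465, 0.179]
ee_rot: [[0.947, -0.322, -0.003], [-0.322, -0.947, -0.004], [-0.001, 0.004, -1.0]]
wrist_force: [-3.4, -11.1, -1.6]
gripper_width: 0.279
```

Emit:
{"op": "play_rows", "data": {
  "targets": [
    [[1, -0.0012, 0.0049, 0, 0], [1, -0.0019, 0.0098, 0, 0], [1, -0.0021, 0.0148, 0, 0], [1, -0.0018, 0.0198, 0, 0], [1, -0.0011, 0.0247, 0, 0]]
  ]
}}

```text
time_s: 10.3
tcp_pos: [0.4307, -0.2213, 0.179]
ee_rot: [[0.947, -0.322, -0.003], [-0.322, -0.947, -0.003], [-0.002, 0.004, -1.0]]
wrist_force: [-1.9, -10.1, -1.4]
gripper_width: 0.279
```

```bash
cat >> h.py <<'E'
def res(phi,F):
    a=A0-phi; return -(F[0]*np.sin(a)-F[1]*np.cos(a)), F[0]*np.cos(a)+F[1]*np.sin(a)
E
python3 - <<'E'
from h import *
s=sense();print(res(3.0,s["wrist_force"]),s["wrist_force"])
# circle fit from readings
p=np.array([[.4973,-.2787],[.4466,-.2693],[.4318,-.2465],s["tcp_pos"][:2],[.5267,-.2486]])
M=np.c_[2*p,np.ones(len(p))];x=np.linalg.lstsq(M,(p**2).sum(1),rcond=None)[0];print(x[:2],np.sqrt(x[2]+x[:2]@x[:2]))
for q in p: print(np.degrees(np.arctan2(*(q-x[:2])[::-1])))
E
```

```text
(np.float64(10.257667553989254), np.float64(-0.22907234192362047)) [ -1.88879609 -10.08487318  -1.4187276 ]
[ 0.47962519 -0.23184869] 0.05000382357793098
-69.33085632762692
-131.40638694388727
-162.96748481756472
167.77142045360793
-19.587822132590045
```

Emit:
{"op": "play_rows", "data": {
  "targets": [
    [[1, 0.0013, 0.0048, 0, 0], [1, 0.003, 0.0095, 0, 0], [1, 0.0052, 0.014, 0, 0], [1, 0.0079, 0.0182, 0, 0], [1, 0.0109, 0.0222, 0, 0]]
  ]
}}

```text
time_s: 10.72
tcp_pos: [0.4417, -0.1992, 0.1789]
ee_rot: [[0.947, -0.322, -0.003], [-0.322, -0.947, -0.003], [-0.002, 0.004, -1.0]]
wrist_force: [-2.9, -11.2, -1.7]
gripper_width: 0.276
```

```bash
cat >> h.py <<'E'
C=np.array([.4796,-.2318])
def now():
    s=sense(); d=np.array(s["tcp_pos"][:2])-C; a=np.arctan2(d[1],d[0]); phi=A0-a
    while phi<2.0: phi+=2*np.pi
    print("t",round(s["time_s"],2),"phi",round(phi,3),"res,rad",np.round(res(phi,s["wrist_force"]),2))
E
python3 -c "
from h import *
now()"
```

```text
t 10.72 phi 3.502 res,rad [10.43 -5.09]
```

Emit:
{"op": "play_rows", "data": {
  "targets": [
    [[1, 0.0034, 0.0036, 0, 0], [1, 0.0072, 0.0069, 0, 0], [1, 0.0113, 0.0098, 0, 0], [1, 0.0157, 0.0122, 0, 0], [1, 0.0202, 0.0142, 0, 0]]
  ]
}}

```text
time_s: 11.13
tcp_pos: [0.4606, -0.1856, 0.1789]
ee_rot: [[0.947, -0.322, -0.007], [-0.322, -0.947, -0.004], [-0.005, 0.006, -1.0]]
wrist_force: [-4.5, -13.1, 1.6]
gripper_width: 0.272
```

```bash
python3 -c "
from h import *
now()
for p in (4.0,4.25,4.5,4.75,5.): print(p,rows(p,.05))"
```

```text
t 11.13 phi 3.973 res,rad [  9.16 -10.39]
4.0 [[1, 0.0024, 0.0008, 0, 0], [1, 0.0048, 0.0015, 0, 0], [1, 0.0072, 0.0021, 0, 0], [1, 0.0096, 0.0026, 0, 0], [1, 0.0121, 0.0029, 0, 0]]
4.25 [[1, 0.0025, 0.0002, 0, 0], [1, 0.005, 0.0003, 0, 0], [1, 0.0075, 0.0003, 0, 0], [1, 0.01, 0.0001, 0, 0], [1, 0.0125, -0.0001, 0, 0]]
4.5 [[1, 0.0025, -0.0004, 0, 0], [1, 0.0049, -0.0009, 0, 0], [1, 0.0073, -0.0016, 0, 0], [1, 0.0097, -0.0023, 0, 0], [1, 0.012, -0.0032, 0, 0]]
4.75 [[1, 0.0023, -0.001, 0, 0], [1, 0.0045, -0.0021, 0, 0], [1, 0.0067, -0.0033, 0, 0], [1, 0.0088, -0.0047, 0, 0], [1, 0.0109, -0.0061, 0, 0]]
5.0 [[1, 0.002, -0.0015, 0, 0], [1, 0.0039, -0.0032, 0, 0], [1, 0.0057, -0.0049, 0, 0], [1, 0.0074, -0.0067, 0, 0], [1, 0.009, -0.0086, 0, 0]]
```

Emit:
{"op": "play_rows", "data": {
  "targets": [
    [[1, 0.0024, 0.0005, 0, 0], [1, 0.0048, 0.001, 0, 0], [1, 0.0072, 0.0014, 0, 0], [1, 0.0096, 0.0017, 0, 0], [1, 0.0121, 0.0019, 0, 0]]
  ]
}}

```text
time_s: 11.55
tcp_pos: [0.4711, -0.1827, 0.1788]
ee_rot: [[0.946, -0.323, -0.01], [-0.323, -0.946, -0.002], [-0.009, 0.005, -1.0]]
wrist_force: [-9.7, -3.8, 6.4]
gripper_width: 0.281
```

```bash
python3 -c "
from h import *
now()"
```

```text
t 11.55 phi 4.192 res,rad [10.18 -2.15]
```

Emit:
{"op": "play_rows", "data": {
  "targets": [
    [[1, 0.0025, 0.0002, 0, 0], [1, 0.005, 0.0003, 0, 0], [1, 0.0075, 0.0003, 0, 0], [1, 0.01, 0.0001, 0, 0], [1, 0.0125, -0.0001, 0, 0]]
  ]
}}

```text
time_s: 11.97
tcp_pos: [0.4832, -0.1821, 0.1788]
ee_rot: [[0.946, -0.323, -0.011], [-0.323, -0.946, -0.0], [-0.01, 0.004, -1.0]]
wrist_force: [-9.8, -1.2, 7.0]
gripper_width: 0.281
```

```bash
python3 -c "
from h import *
now()"
```

```text
t 11.97 phi 4.436 res,rad [ 9.65 -1.89]
```

Emit:
{"op": "play_rows", "data": {
  "targets": [
    [[1, 0.0025, -0.0004, 0, 0], [1, 0.0049, -0.0009, 0, 0], [1, 0.0073, -0.0016, 0, 0], [1, 0.0097, -0.0023, 0, 0], [1, 0.012, -0.0032, 0, 0]]
  ]
}}

```text
time_s: 12.38
tcp_pos: [0.4953, -0.1846, 0.1788]
ee_rot: [[0.946, -0.323, -0.01], [-0.323, -0.946, 0.001], [-0.01, 0.003, -1.0]]
wrist_force: [-10.3, 1.8, 7.6]
gripper_width: 0.274
```

```bash
python3 -c "
from h import *
now()"
```

```text
t 12.38 phi 4.685 res,rad [10.35 -1.56]
```

Emit:
{"op": "play_rows", "data": {
  "targets": [
    [[1, 0.0023, -0.001, 0, 0], [1, 0.0045, -0.0021, 0, 0], [1, 0.0067, -0.0033, 0, 0], [1, 0.0088, -0.0047, 0, 0], [1, 0.0109, -0.0061, 0, 0]]
  ]
}}

```text
time_s: 12.8
tcp_pos: [0.5062, -0.1898, 0.1788]
ee_rot: [[0.946, -0.323, -0.011], [-0.323, -0.946, 0.002], [-0.011, 0.001, -1.0]]
wrist_force: [-10.7, 5.5, 8.3]
gripper_width: 0.274
```

```bash
python3 -c "
from h import *
now()
for p in (5.25,5.5,5.75,6,6.25): print(p,rows(p,.05))"
```

```text
t 12.8 phi 4.927 res,rad [11.99 -1.1 ]
5.25 [[1, 0.0015, -0.002, 0, 0], [1, 0.003, -0.004, 0, 0], [1, 0.0043, -0.0061, 0, 0], [1, 0.0055, -0.0083, 0, 0], [1, 0.0066, -0.0106, 0, 0]]
5.5 [[1, 0.001, -0.0023, 0, 0], [1, 0.0019, -0.0046, 0, 0], [1, 0.0026, -0.007, 0, 0], [1, 0.0033, -0.0094, 0, 0], [1, 0.0038, -0.0119, 0, 0]]
5.75 [[1, 0.0004, -0.0025, 0, 0], [1, 0.0007, -0.005, 0, 0], [1, 0.0008, -0.0074, 0, 0], [1, 0.0008, -0.0099, 0, 0], [1, 0.0007, -0.0124, 0, 0]]
6 [[1, -0.0002, -0.0025, 0, 0], [1, -0.0006, -0.005, 0, 0], [1, -0.0011, -0.0074, 0, 0], [1, -0.0016, -0.0098, 0, 0], [1, -0.0024, -0.0122, 0, 0]]
6.25 [[1, -0.0008, -0.0024, 0, 0], [1, -0.0018, -0.0047, 0, 0], [1, -0.0029, -0.0069, 0, 0], [1, -0.004, -0.0091, 0, 0], [1, -0.0053, -0.0113, 0, 0]]
```

Resistance has started to climb: 12.0 N against about 10.0 N free. I'll go on in small steps.

Emit:
{"op": "play_rows", "data": {
  "targets": [
    [[1, 0.002, -0.0015, 0, 0], [1, 0.0039, -0.0032, 0, 0], [1, 0.0057, -0.0049, 0, 0]]
  ]
}}

```text
time_s: 13.05
tcp_pos: [0.512, -0.1941, 0.1788]
ee_rot: [[0.946, -0.323, -0.01], [-0.323, -0.946, 0.003], [-0.011, 0.0, -1.0]]
wrist_force: [-10.2, 7.3, 9.1]
gripper_width: 0.275
```

```bash
python3 -c "
from h import *
now()"
```

```text
t 13.05 phi 5.073 res,rad [12.47 -1.1 ]
```

Emit:
{"op": "play_rows", "data": {
  "targets": [
    [[1, 0.0017, -0.0018, 0, 0], [1, 0.0033, -0.0037, 0, 0]]
  ]
}}

```text
time_s: 13.22
tcp_pos: [0.5155, -0.1973, 0.1788]
ee_rot: [[0.946, -0.323, -0.01], [-0.323, -0.947, 0.004], [-0.011, -0.001, -1.0]]
wrist_force: [-9.8, 10.0, 9.4]
gripper_width: 0.278
```

```bash
python3 -c "
from h import *
now()"
```

```text
t 13.22 phi 5.169 res,rad [13.98 -0.15]
```

Emit:
{"op": "play_rows", "data": {
  "targets": [
    [[1, 0.0015, -0.002, 0, 0], [1, 0.0033, -0.0046, 0, 0]]
  ]
}}

```text
time_s: 13.38
tcp_pos: [0.519, -0.2014, 0.1788]
ee_rot: [[0.947, -0.322, -0.009], [-0.322, -0.947, 0.005], [-0.01, -0.002, -1.0]]
wrist_force: [-9.5, 11.1, 9.6]
gripper_width: 0.278
```

```bash
python3 -c "
from h import *
now()"
```

```text
t 13.38 phi 5.278 res,rad [14.6  -0.77]
```

Emit:
{"op": "play_rows", "data": {
  "targets": [
    [[1, -0.0005, 0.0006, 0, 0], [1, -0.001, 0.0013, 0, 0], [0.6, -0.001, 0.0013, 0, 0], [0.55, -0.001, 0.0013, 0, 0], [0.55, -0.001, 0.0013, 0, 0]]
  ]
}}

```text
time_s: 13.8
tcp_pos: [0.5224, -0.2025, 0.179]
ee_rot: [[0.947, -0.322, 0.001], [-0.322, -0.947, -0.0], [0.001, -0.0, -1.0]]
wrist_force: [0.7, -0.2, 0.7]
gripper_width: 0.406
```

Emit:
{"op": "play_rows", "data": {
  "targets": [
    [[0.55, 0, 0, 0, 0], [0.55, 0, 0, 0.03, 0], [0.55, 0, 0, 0.06, 0], [0.55, 0, 0.02, 0.1, 0], [0.55, -0.01, 0.06, 0.1, 0]]
  ]
}}

```text
time_s: 14.22
tcp_pos: [0.5171, -0.146, 0.2857]
ee_rot: [[0.945, -0.325, 0.014], [-0.325, -0.946, -0.004], [0.014, -0.001, -1.0]]
wrist_force: [1.8, 0.7, 1.1]
gripper_width: 0.453
```

Emit:
{"op": "play_rows", "data": {
  "targets": [
    [[0, -0.03, 0.2, 0, 0], [0, -0.03, 0.2, 0, 0], [0, -0.03, 0.2, 0, 0], [0, -0.03, 0.2, 0, 0], [0, -0.03, 0.2, 0, 0]]
  ]
}}

```text
time_s: 14.63
tcp_pos: [0.4818, 0.0589, 0.2792]
ee_rot: [[0.947, -0.321, 0.001], [-0.321, -0.947, 0.001], [0.001, -0.001, -1.0]]
wrist_force: [0.9, 0.7, -0.1]
gripper_width: 0.747
```

Run:
```python
from h import *
s=sense(); print(s["wrist_force"],s["tcp_pos"],s["time_s"])
a=cv2.resize(capture("scene")[140:300,225:385],None,fx=3.5,fy=3.5,interpolation=cv2.INTER_CUBIC)
b=cv2.resize(capture("top")[190:270,185:405],(a.shape[1]+200,260)) 
a=cv2.copyMakeBorder(a[:340+0],0,0,0,200,cv2.BORDER_CONSTANT); im=np.vstack([a[-340:],b]); print(im.shape); cv2.imwrite("pics/fin.png",im)
c=get_calibration("top"); x=cv2.imread("pics/top0.png").astype(int); y=capture("top").astype(int)
for n,(u,v) in dict(tin=(292,149),spice=(373,180),glass=(416,168),mug=(204,145)).items(): print(n,np.abs(x-y)[v-18:v+18,u-18:u+18].mean())
```

```text
[ 0.87483355  0.67546668 -0.09831849] [0.48177175 0.0588865  0.27920115] 14.6333
(600, 760, 3)
tin 15.626028806584362
spice 15.108281893004115
glass 13.805812757201647
mug 12.534722222222221
```

View pics/fin.png

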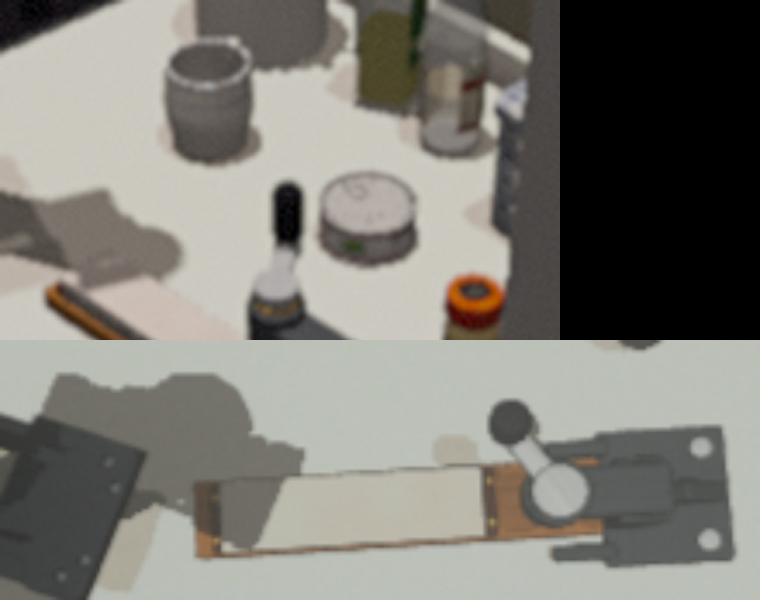

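The final view shows the base still against the stop and square between the guides. The crank stands where it was left, at (512,422) in the lower panel, and the gripper is clear.

```bash
python3 -c "
from station import *
print(finish_job())"
```

```text
the job is handed in; nothing more can be done
None
```

The stone is seated against the clamp's stop and the clamp is snugged down. I handed the job in at about 15 s of the 72 s allowed; no verdict was reported.

- **Seating:** I gripped the base, turned it about 16° to line up with the clamp, and slid it in 80 mm. The push force rose to about 30 N, which I took as the stop. From the picture afterwards the end of the tongue was at 40.8 mm, against 38 mm at the stop. That is within the few millimetres a picture can be off.
- **Clamping:** I wound the crank about 5.28 rad clockwise. Free running took about 10.0 N. The resistance began to climb at about 4.7 rad and had reached 14.6 N when I stopped. That is roughly 60–65 N at the pad. It is an estimate from the handle force, because the pad force cannot be read directly.
- **Last checks:** After letting go, the wrist force was about 1 N, with the gripper clear. The last picture shows the base square between the guides and the crank where I left it.
- **Bystanders:** I never went near the mug, tin, spice jar or glass. The before-and-after picture difference around them was an even 12–16 grey levels. I put that down to lighting, but I did not measure their positions.
- **One disagreement:** The screw axis found from the turning motion was about 5 mm off the one seen in the pictures. This fits the jaws having gripped the handle slightly off centre, and it did not affect the turning.

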